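# Draw a panel onto its seal with a cam lock

## Robot

A 6-joint arm with a two-finger parallel gripper is mounted at the origin on a cart in front of the work surface, level with it; the furniture and walls round the work are solid. World frame = base frame: x ahead of the robot, y to its left, z up, the work surface at z = 0. Lengths are in m, angles in rad, forces in N, time in s.
With the tool pointing down it reaches from about 0.275 to 0.825 m from the base axis. Payload 5.2 kg.
Tool frame: the origin (TCP) lies between the finger pads; the fingertips stand 8 mm ahead of it and the grasp point (between the pads) lies 11 mm behind it; z points along the fingers, y is the line along which they close (so a half turn about z gives the same grasp; the last joint's range is limited). The gripper opens to 93 mm and grips with 3 to 60 N. Pads are 15 mm wide; open, the fingers measure 128 mm over their backs; the gripper's body (75 mm by 188 mm) begins 65 mm behind the grasp point.
Start: joints at [-1.418, 0.259, 1.535, -0, 1.348, -0.203], TCP at [0.192, -0.516, 0.199] pointing down, gripper open.
Joint ranges: [-3.14, 3.14], [-0.91, 2.08], [0.19, 2.58], [-1.22, 4.36], [0.22, 2.71], [-3.12, 3.12]. Speed limits (rad/s): [2.57, 2.57, 3.14, 3.14, 3.14, 3.14].

## Interface

Orientations are given as a unit quaternion [x, y, z, w].
In Python, from station import env, fingers, solver, cams, job_done gives the robot as it stands. The module is installed in compiled form; this text tells all that it offers. Calls block until the motion is done:
- env.reach(position, orientation): joint-space move of the TCP to a pose.
- env.line_to(position, velocity=0.15, orientation=None, stop_force=None): straight line of the TCP; orientation=None keeps the orientation; velocity is the mean speed in m/s. With stop_force (N) it stops when the force on the tool has changed by that much, and returns True; else False.
- env.move_j(angles): joint-space move.
- fingers.open_jaws() and fingers.gripper_close(f_grip=None): open the fingers fully, or close them until they stop; f_grip is the grip in N (None keeps the last).
- env.sleep(seconds).
- solver.inverse_kinematics(position, orientation): joint angles nearest the present ones, or None.
- env.read_state(): the state.
- cams.snapshot(name): name is "side" or "top" or "wrist"; returns a dict with "color" (400x640x3 uint8, red, green, blue), "fx", "fy", "cx", "cy" (pixels), "dist" ([k1, k2, p1, p2, k3] as OpenCV has them; the pictures are not rectified), "cam_to_world" (4x4, takes a point from camera to world coordinates). Camera axes: x right, y down, z forward; pixel columns grow to the right and rows downward; lengths in m; the calibration is good to about 2 mm. A picture is of the moment at which its call begins. There is no depth.
A pose or a line that the arm cannot do raises env.MotionError and nothing moves.
- job_done(): hands the job in; it is judged then, once.
The state is a dict: "t": time; "qpos": joint angles; "joint_vel": joint speeds; "effort": joint torques, N m; "position": TCP position; "eef_rot": TCP orientation; "ft_force": force on the tool from outside, world axes, zero at the start; "wrist_torque": the same for the moment, N m; "finger_gap": finger opening in m; "finger_force": force on a finger pad.
Only numpy, scipy, OpenCV 4.12 (cv2) and the standard library are available. Lean on these libraries where they do the work, as an engineer would, in place of code of your own. Each camera call takes 0.05 s, during which the arm holds its last target. There are 200 camera calls.

## Task

Take the slot driver from its stand, seat its blade in the slot of the steel cam disc and turn the disc clockwise until its hook has caught the bolt and pulled the panel firmly onto the rubber seal; feel for the point where it goes tight and stop there, do not force it. Then put the driver back upright in its stand, fully down. Do not push the panel or the disc with the fingers, and leave the other things alone.

Things in the scene. Friction and masses are not known exactly. Their poses are not given: they have to be found in the camera images.
- driver_grip (a point): Slot driver: tool with square pale wooden handle, upright in its stand (not the red screwdriver lying about), 0.13 kg, loose. This is the centre of its handle, on its axis, 85 mm above the blade's tip; z up along the tool. Handle 24 mm square, faces across x and y, 59 to 111 mm above the tip; under it a collar 28 mm across (54 to 59 mm above the tip), then a round shank 16 mm thick.
- driver_tip (a point): Middle of the lower end of the driver's flat blade; same axes as driver_grip. The blade is 16 mm wide along x, 3 mm thick along y and 9 mm long; its last 2 mm are narrowed to 13 x 2 mm.
- stand_hole (a point): Centre of the mouth of the round hole in the driver's stand, a fixed grey block 56 x 56 x 60 mm. The mouth is 60 mm above the worktop, 19 mm wide with a 2 mm chamfer, 58 mm deep. The driver hangs in it by its collar, its tip 54 mm below this point.
- cam_slot (a point): Steel cam disc, 43 mm across, flush in the top of an aluminium block (80 x 68 mm, top 40 mm above the worktop) on a grey base plate. This point is on the disc's vertical axis at its top face; x runs along the slot and turns with the disc. Slot 18 mm long, 5 mm wide, 8 mm deep, flat floor, square edges; blade play about 0.1 rad each way. A dark dot on the disc marks the hook's mouth.
- cam (a joint): Angle of the cam disc, rad, growing clockwise seen from above; starts at -0.1 to 0.15 and stays where it is left. The hook catches the bolt head at 0.1 to 0.5, then draws it in 4 mm per rad. The panel meets its seal anywhere from 0.55 to 1.3 rad: seals differ in thickness and no reading shows it, so it must be felt.
- lock_block: The fixed block and base plate that carry cam, seal and panel; origin on the cam's axis at worktop height, y points to the panel. FEEL: turning the disc takes 0.06 to 0.13 N m until the panel meets the seal, then the torque climbs by about 0.6 N m per rad. Firm means 0.16 to 0.24 N m on the driver (bolt pull over 5 N, best 8 to 20 N); over 30 N (about 0.3 N m) is forcing it.
- panel: Grey upright panel, 86 x 8 x 46 mm, on the base plate beside the block, 15 to 61 mm above the worktop; origin on the cam's axis at worktop height when fully out, its inner face 42 mm along y. It slides along -y (1 N drag). A steel bolt with a cross head reaches from it into the disc's hook. The gap to the black rubber seal is 0.5 to 4.5 mm at first.
- weight_100: Bystander: small brass-coloured knobbed weight, 21 x 21 x 36 mm; origin at the centre of its underside.
- sample_tin_5: Bystander: round aluminium tin, 59 x 59 x 36 mm, behind the stand; origin at the centre of its underside.
- stopwatch: Bystander: round yellow stopwatch, 59 x 57 x 16 mm, lying left of the block; origin at the centre of its underside.
Not all that is in view belongs to the job. There is more than one size of the lock_block; the job needs the larger.

How it is judged:
By the outcome, as a careful person would: the job done as asked, in the order asked, and still so for the second after the job is handed in, with the robot touching nothing.
It also fails if it takes over 61 s, if anything falls off the work surface, if the arm or the gripper's body presses on something with over 40 N, if the wrist force passes 120 N, or if a joint passes its speed limit or range.

## Working session

There is one attempt and no reset: what is moved stays moved. The work goes in short steps, each a Python script; the robot and the scene stay as the last script left them, time stands still between calls to the robot, and variables do not carry over. Pictures are saved under pics/ and viewed, at most 10 in all, crops included, and the job is handed in when it is done.

```bash
mkdir -p pics; python3 - <<'E'
from station import env,cams
import cv2,numpy as np
for n in("top","side"):
    s=cams.snapshot(n); cv2.imwrite(f"pics/{n}0.png",s["color"][:,:,::-1])
    print(n,s["fx"],s["fy"],s["cx"],s["cy"],s["dist"]);print(np.round(s["cam_to_world"],3))
st=env.read_state();print(st["t"],st["eef_rot"],st["finger_gap"])
E
```

```text
top 427.8234250321641 427.8234250321641 323.9060929541723 203.58795410661384 [0.03042003 0.         0.         0.         0.        ]
[[ 0.009 -0.992  0.125  0.362]
 [-1.    -0.008  0.014 -0.041]
 [-0.013 -0.125 -0.992  1.089]
 [ 0.     0.     0.     1.   ]]
side 472.89348651658804 472.89348651658804 327.11544154924695 194.17469888986773 [0.00290839 0.         0.         0.         0.        ]
[[-0.859 -0.348  0.375  0.131]
 [-0.511  0.565 -0.647  0.584]
 [ 0.014 -0.748 -0.664  0.728]
 [ 0.     0.     0.     1.   ]]
0.1 [ 9.84218335e-01  1.76956445e-01  1.02565733e-05 -8.27859683e-04] 0.0930222244278567
```

View pics/top0.png

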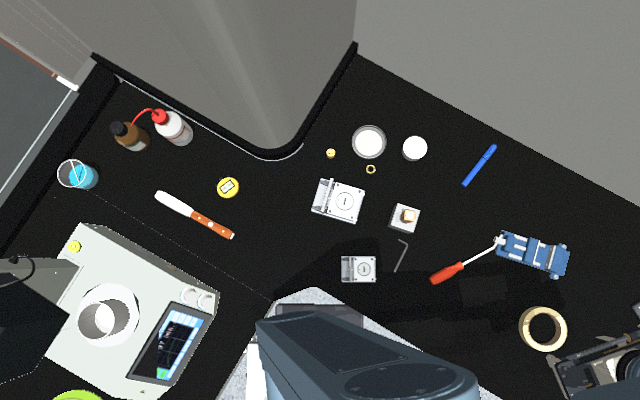

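View pics/side0.png

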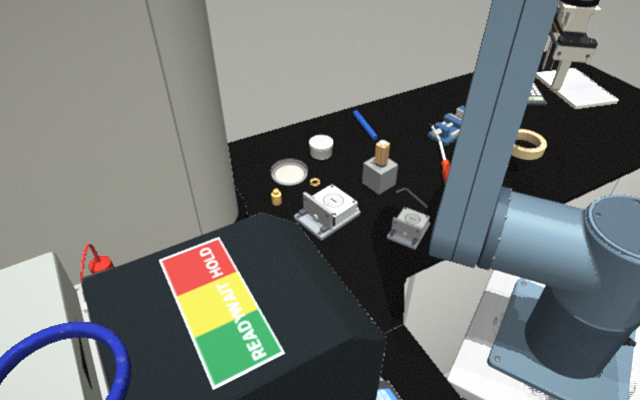

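Candidates, in top view pixels: lock blocks at (340,201), the larger, and (359,268), the smaller. The job calls for the larger, so (340,201). Upright tools: pale square handle in the grey stand at (405,218), and the red screwdriver at (450,272), which is lying down and not meant. I'll check this in an enlarged crop.

```bash
cat > h.py <<'E'
import numpy as np,cv2
from scipy.spatial.transform import Rotation as R
def ray(s,uv):
    K=np.array([[s["fx"],0,s["cx"]],[0,s["fy"],s["cy"]],[0,0,1]])
    p=cv2.undistortPoints(np.array([[uv]],float),K,np.array(s["dist"]))[0,0]
    T=np.array(s["cam_to_world"]);return T[:3,3],T[:3,:3]@np.array([p[0],p[1],1])
def onz(s,uv,z):
    o,d=ray(s,uv);return o+d*(z-o[2])/d[2]
def proj(s,P):
    K=np.array([[s["fx"],0,s["cx"]],[0,s["fy"],s["cy"]],[0,0,1]])
    T=np.linalg.inv(np.array(s["cam_to_world"]))
    return cv2.projectPoints(np.array([P],float),cv2.Rodrigues(T[:3,:3])[0],T[:3,3],K,np.array(s["dist"]))[0][0,0]
def down(yaw): # tool pointing down, tool x axis at yaw from world x
    return (R.from_euler('z',yaw)*R.from_quat([1,0,0,0])).as_quat()
E
python3 - <<'E'
from station import cams
from h import *
s=cams.snapshot("top");c=s["color"]
cr=cv2.resize(c[165:290,300:440],None,fx=5,fy=4.8,interpolation=cv2.INTER_CUBIC)[:600]
cv2.imwrite("pics/crop1.png",cv2.resize(c[165:285,300:440],None,fx=5,fy=5,interpolation=cv2.INTER_CUBIC)[:,:,::-1])
print("disc",onz(s,(345,202),.04),"handle",onz(s,(407,215),.117),"stand",onz(s,(405,219),.06))
E
```

```text
disc [ 0.49848125 -0.07828251  0.04      ] handle [ 0.45967879 -0.21652081  0.117     ] stand [ 0.45572343 -0.2218611   0.06      ]
```

View pics/crop1.png

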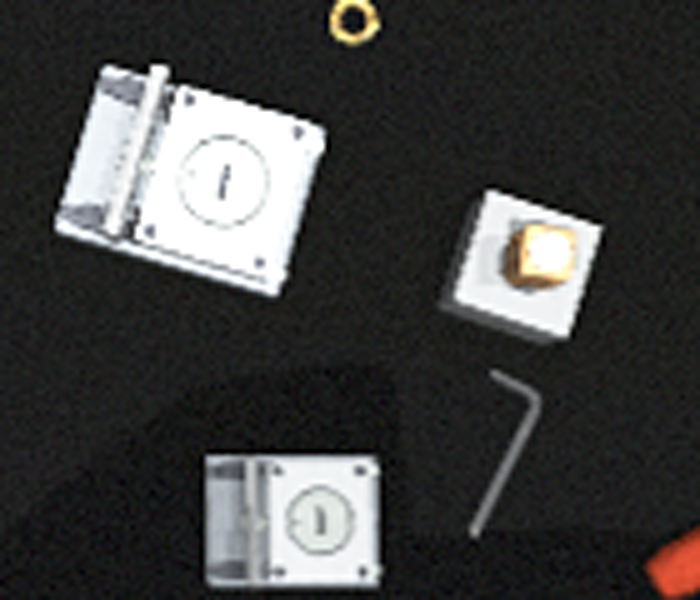

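The crop confirms it: the larger block's disc is at crop (224,181), which is px (344.8,201.2). The pale handle's top is at crop (549,254), which is px (409.8,215.8). Next I'll look from close by.

```bash
python3 - <<'E'
from station import env,cams,fingers
from h import *
env.reach([0.46,-0.15,0.28],down(-0.25))
s=cams.snapshot("wrist");cv2.imwrite("pics/w1.png",s["color"][:,:,::-1])
T=s["cam_to_world"];print(np.round(T,3),s["fx"],env.read_state()["t"],env.read_state()["qpos"])
for n,P in dict(disc=[.4985,-.078,.04],handle=[.461,-.222,.117],stand=[.456,-.222,.06]).items(): print(n,proj(s,P))
E
```

```text
[[-0.249 -0.925 -0.286  0.539]
 [-0.969  0.238  0.074 -0.172]
 [-0.     0.295 -0.955  0.465]
 [ 0.     0.     0.     1.   ]] 333.9123798108352 1.8833 [-5.47636690e-01  9.39885558e-02  1.54232913e+00 -2.59044986e-04
  1.50567329e+00  1.27402616e+00]
disc [255.54627043 145.32056258]
handle [383.52166407 156.48089679]
stand [375.67119487 152.05717648]
```

View pics/w1.png

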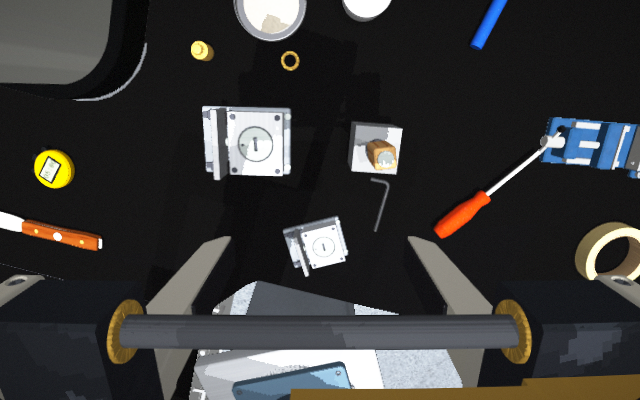

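The wrist view shows the large block with its disc at (255,145) and slot nearly vertical in the image, and the handle top at (383,157). The projections agree with it to a few pixels. I'll move closer for a measuring view.

```bash
python3 - <<'E'
from station import env,cams,fingers
from h import *
import pickle
env.reach([0.33,-0.125,0.17],down(-0.25))
s=cams.snapshot("wrist");pickle.dump(s,open("w2.pkl","wb"))
d=proj(s,[.4985,-.078,.04]);h=proj(s,[.46,-.222,.1]);print(d,h,env.read_state()["t"])
c=s["color"];out=[]
for p,r in((d,40),(h,50)):
    x,y=int(p[0])-r,max(int(p[1])-r,0); print("origin",x,y,"scale",400/(2*r))
    out.append(cv2.resize(c[y:y+2*r,x:x+2*r],(400,400),interpolation=cv2.INTER_CUBIC))
cv2.imwrite("pics/w2.png",np.hstack(out)[:,:,::-1])
E
```

```text
[214.87440947  13.04580659] [405.64399889  -5.72912687] 2.6583
origin 174 0 scale 5.0
origin 355 0 scale 4.0
```

View pics/w2.png

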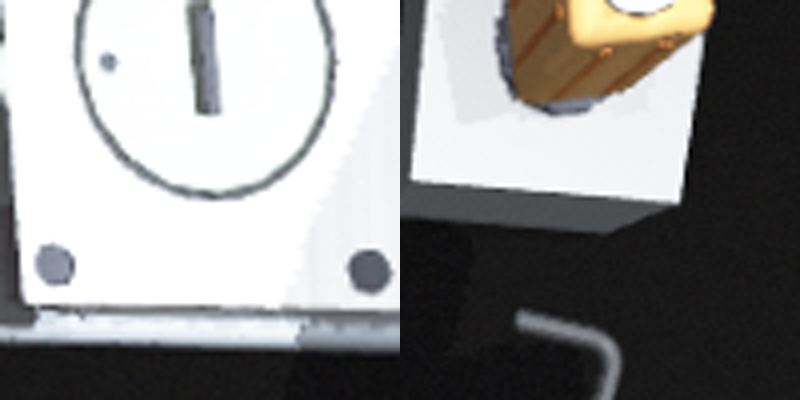

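The camera looks back towards the fingers, so the targets are cut off at the image's top edge. I'll move the arm forward.

```bash
python3 - <<'E'
from station import env,cams,fingers
from h import *
import pickle
env.reach([0.455,-0.145,0.17],down(-0.25))
s=cams.snapshot("wrist");pickle.dump(s,open("w3.pkl","wb"))
d=proj(s,[.4985,-.078,.04]);h=proj(s,[.46,-.222,.1]);print(d,h,env.read_state()["t"])
c=s["color"];out=[]
for p,r in((d,40),(h,50)):
    x,y=int(p[0])-r,max(int(p[1])-r,0); print("origin",x,y,"scale",400/(2*r))
    out.append(cv2.resize(c[y:y+2*r,x:x+2*r],(400,400),interpolation=cv2.INTER_CUBIC))
cv2.imwrite("pics/w3.png",np.hstack(out)[:,:,::-1])
E
```

```text
[239.05652159 156.72498539] [411.76465317 172.67478644] 3.2833
origin 199 116 scale 5.0
origin 361 122 scale 4.0
```

View pics/w3.png

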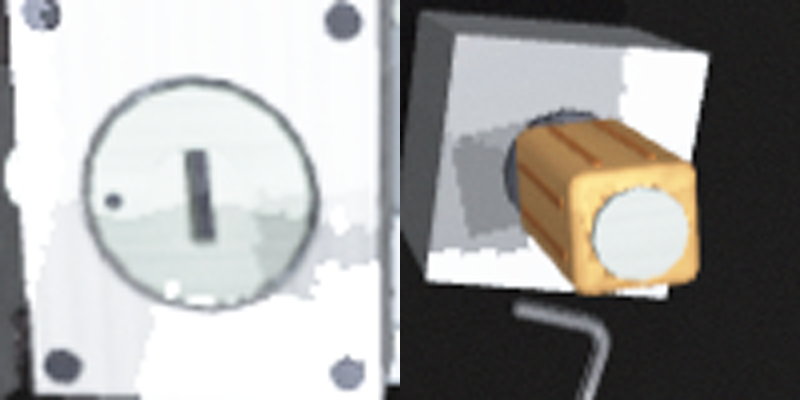

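```bash
python3 - <<'E'
from h import *
import pickle
s=pickle.load(open("w3.pkl","rb"))
def P(pts,o,k,z): return np.array([onz(s,((x+.5)/k-.5+o[0],(y+.5)/k-.5+o[1]),z)[:2] for x,y in pts])
def ang(v): return round(float(np.arctan2(v[1],v[0])),3)
D=P([(201,193.5)],(199,116),5,.04);S=P([(184,150),(206,149),(215,241),(193,243)],(199,116),5,.04)
sl=(S[0]+S[1]-S[2]-S[3]);print("disc",D,"slot c",S.mean(0),"len",np.linalg.norm(sl)/2,"yaw",ang(sl))
dot=P([(113,201)],(199,116),5,.04);print("dot dir",ang((dot-D)[0]))
B=P([(42,13),(343,20),(347,373),(63,367)],(199,116),5,.04);print("screws c",B.mean(0),"yaw",ang(B[0]+B[1]-B[2]-B[3]))
for n,pts,z in(("handle",[(167,178),(295,163),(297,283),(180,296)],.117),("cap",[(240,234)],.117),("stand",[(55,33),(309,53),(267,298),(27,280)],.06)):
    q=P(pts,(361,122),4,z);print(n,q.mean(0))
    if len(q)>1: print(" up",ang(q[0]+q[1]-q[2]-q[3]),"left",ang(q[0]+q[3]-q[1]-q[2]),np.linalg.norm(q-np.roll(q,1,0),axis=1))
E
```

```text
disc [[ 0.50078273 -0.07849417]] slot c [ 0.50037561 -0.07806241] len 0.01779180947338433 yaw -0.222
dot dir 1.403
screws c [ 0.4999889  -0.07772913] yaw -0.284
handle [ 0.45866614 -0.22285991]
 up -0.101 left 1.44 [0.02279476 0.02333981 0.02286817 0.02190947]
cap [ 0.45782742 -0.2236912 ]
stand [ 0.45840507 -0.22340523]
 up -0.319 left 1.246 [0.05626552 0.05637195 0.05648311 0.0561517 ]
```

Driver axis ≈ (0.4584,-0.2233), handle yaw ≈ -0.115 (mod 90°). Slot centre ≈ (0.5004,-0.0780), yaw ≈ -0.22. I'll grip with the half-turned wrist to leave room for the turn, lift, and check the blade above the disc.

```bash
python3 - <<'E'
from station import env,cams,fingers
from h import *
import pickle
q=down(-0.115+np.pi)
env.reach([.4584,-.2233,.19],q)
env.line_to([.4584,-.2233,.080],velocity=.12,stop_force=8)
fingers.gripper_close(50)
st=env.read_state();print(st["t"],st["qpos"][5],st["position"],st["finger_gap"],st["ft_force"])
pickle.dump((st["position"],st["eef_rot"]),open("grip.pkl","wb"))
env.line_to([.4584,-.2233,.185],velocity=.12)
env.line_to([.5004,-.0780,.155],velocity=.2,orientation=down(-0.222+np.pi))
st=env.read_state();print(st["t"],st["qpos"],st["position"],st["finger_gap"],st["ft_force"],st["wrist_torque"])
s=cams.snapshot("wrist");pickle.dump(s,open("w4.pkl","wb"))
p=proj(s,[.5004,-.078,.09]);print(p,proj(s,[.5004,-.078,.081]),proj(s,[.5004,-.078,.04]))
x,y=int(p[0])-50,int(p[1])-50
a=cv2.resize(s["color"][y:y+100,x:x+100],(400,400),interpolation=cv2.INTER_CUBIC)
t=cams.snapshot("side");p=proj(t,[.5004,-.078,.09]);print("side",p)
X,Y=int(p[0])-30,int(p[1])-30
b=cv2.resize(t["color"][Y:Y+60,X:X+60],(400,400),interpolation=cv2.INTER_CUBIC);print(x,y,X,Y)
cv2.imwrite("pics/w4.png",np.hstack([a,b])[:,:,::-1])
E
```

```text
8.2917 -2.1281552470005716 [ 0.45836691 -0.22323934  0.07995941] 0.023655363264799202 [-0.24015508 -0.01630627  0.50848211]
10.2417 [-3.75779375e-01  2.16659582e-01  1.70436620e+00 -5.30197273e-04
  1.22079644e+00 -1.72476147e+00] [ 0.50029024 -0.07847333  0.15487184] 0.02370081622234291 [-0.21852496  0.00139132 -1.04921318] [ 0.04611254 -0.1538963   0.01767325]
[320.53661635 204.43400384] [320.48215217 200.93130176] [320.27193849 187.42019784]
side [333.19174968 182.00765651]
270 154 303 152
```

View pics/w4.png

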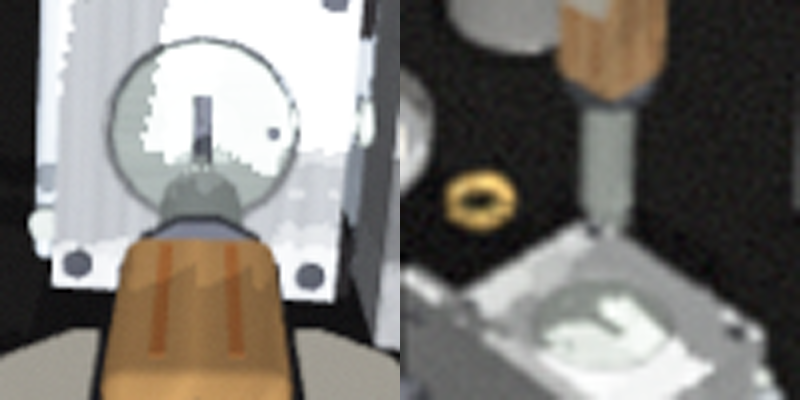

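The tool hangs true above the disc. Its tip is in line with the slot at crop (203,160), but it blends with the slot, so the blade's direction isn't clear. I'll rotate the tool so the side camera looks along the presumed blade plane.

```bash
python3 - <<'E'
from station import env,cams,fingers
from h import *
import pickle
env.line_to([.5004,-.0780,.175],velocity=.1,orientation=down(-1.03+np.pi))
s=cams.snapshot("wrist");p=proj(s,[.5004,-.078,.106])
x,y=int(p[0])-20,int(p[1])-25
a=cv2.resize(s["color"][y:y+40,x:x+40],(400,400),interpolation=cv2.INTER_CUBIC)
t=cams.snapshot("side");p=proj(t,[.5004,-.078,.106])
X,Y=int(p[0])-15,int(p[1])-15
b=cv2.resize(t["color"][Y:Y+30,X:X+30],(400,400),interpolation=cv2.INTER_CUBIC)
print(x,y,X,Y,env.read_state()["t"]);pickle.dump((s,t),open("w5.pkl","wb"))
cv2.imwrite("pics/w5.png",np.hstack([a,b])[:,:,::-1])
E
```

```text
300 176 318 161 11.4
```

View pics/w5.png

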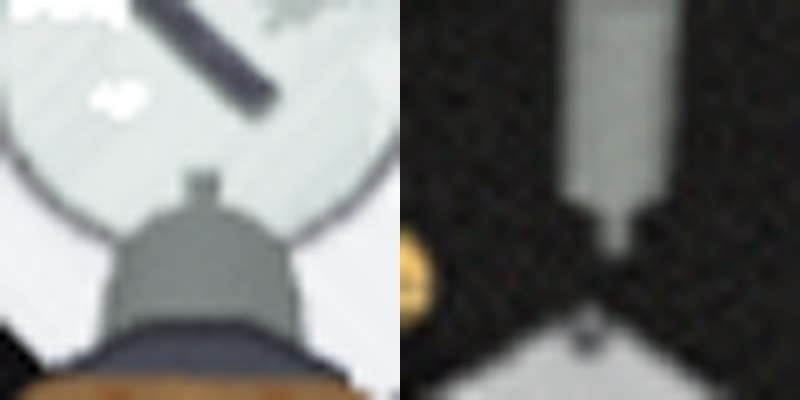

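The blade lies along tool x: it shows thin in the side view at (613,235), and its edge sticks out at (203,172) in the wrist view. Now I'll check slot and tip positions in these same images.

```bash
python3 - <<'E'
from h import *
import pickle
s4=pickle.load(open("w4.pkl","rb"));s5,t5=pickle.load(open("w5.pkl","rb"))
f=lambda p,k,o:((p[0]+.5)/k-.5+o[0],(p[1]+.5)/k-.5+o[1])
# disc in w4: circle by rim points
pts=[(203,38),(108,128),(299,128),(134,66),(270,64),(119,170),(287,172)]
w=np.array([onz(s4,f(p,4,(270,154)),.04)[:2] for p in pts])
A=np.c_[2*w,np.ones(len(w))];c=np.linalg.lstsq(A,(w**2).sum(1),rcond=None)[0]
print("disc w4",c[:2],np.sqrt(c[2]+c[:2]@c[:2]))
e=onz(s4,f((202,95),4,(270,154)),.04)[:2];u=np.array([np.cos(-.222),np.sin(-.222)])
print("slot end w4",e,"centre",e+u*.009)
# tip in w5
x=np.array([np.cos(-1.03+np.pi),np.sin(-1.03+np.pi)])
e=onz(s5,f((203,170),10,(300,176)),.102)[:2];print("blade end w5",e,"axis if 6.5/8:",e-x*.0065,e-x*.008)
print("slot end w5",onz(s5,f((262,104),10,(300,176)),.04)[:2])
print("side blade: obs",f((213,235),400/30,(318,161)),"pred",proj(t5,[.5004,-.078,.103]))
E
```

```text
disc w4 [ 0.49945288 -0.07759007] 0.02213067346294881
slot end w4 [ 0.49096596 -0.07601425] centre [ 0.49974509 -0.07799588]
blade end w5 [ 0.49656966 -0.07294368] axis if 6.5/8: [ 0.49991598 -0.07851612] [ 0.50068821 -0.07980207]
slot end w5 [ 0.50772002 -0.07962961]
side blade: obs (333.5125, 178.1625) pred [333.33050364 177.21527601]
```

```bash
cat > ins.py <<'E'
from station import env
from h import *
C=np.array([.5000,-.0780])
def seat(yaw=-.222):
    u=np.array([np.cos(yaw),np.sin(yaw)]);v=np.array([-u[1],u[0]]);q=down(yaw+np.pi)
    for a,b in[(0,0),(0,1),(0,-1),(1,0),(-1,0),(1,1),(1,-1),(-1,1),(-1,-1),(0,2),(0,-2),(2,0),(-2,0)]:
        p=C+(a*u*1.2+b*v)*1e-3
        env.line_to([*p,.119],velocity=.08,orientation=q)
        hit=env.line_to([*p,.1045],velocity=.03,stop_force=5)
        st=env.read_state();print(a,b,hit,np.round(st["position"],4),np.round(st["ft_force"],2),round(st["t"],2))
        if st["position"][2]<.110: return p
E
python3 - <<'E'
from ins import *
env.line_to([*C,.13],velocity=.12,orientation=down(-.222+np.pi))
p=seat();st=env.read_state();print(p,st["finger_gap"],st["wrist_torque"],st["qpos"][5])
E
```

```text
0 0 True [ 0.5001 -0.078   0.1056] [-0.32 -0.16  5.36] 13.11
[ 0.5   -0.078] 0.023852175837727748 [ 0.09309338 -0.00786647  0.03859371] -1.7242155075315604
```

Seated at the first try (0.1056, on the slot floor). Now I'll ease off and turn in small steps, watching the torque.

```bash
python3 - <<'E'
from ins import *
import pickle
yaw=-.222
env.line_to([*C,.1060],velocity=.03)
env.sleep(.1);st=env.read_state();b=st["wrist_torque"][2];f0=st["ft_force"].copy() if hasattr(st["ft_force"],"copy") else st["ft_force"];print("base",b,np.round(f0,2),st["t"])
log=[]
for i in range(60):
    yaw-=.03
    env.line_to([*C,.1060],velocity=.1,orientation=down(yaw+np.pi))
    env.sleep(.06)
    r=[]
    st=env.read_state();T=st["wrist_torque"][2]-b
    yy=R.from_quat(st["eef_rot"]).as_euler('xyz')
    log.append((round(-.222-yaw,2),round(T,3),round(st["t"],2),np.round(st["ft_force"],1).tolist()))
    if abs(T)>.165 or st["t"]>42: break
for l in log:print(*l)
pickle.dump((yaw,b),open("turn.pkl","wb"))
E
```

```text
base 0.05922102113733386 [-0.58  0.76 -0.98] 13.4583
0.03 -0.072 13.77 [0.0, -0.2, -0.9]
0.06 -0.003 14.07 [0.8, 0.3, -0.9]
0.09 -0.061 14.38 [0.1, -0.5, -2.0]
0.12 -0.013 14.69 [0.3, 0.7, -0.8]
0.15 -0.023 15.0 [0.1, 0.9, -1.3]
0.18 0.017 15.31 [0.3, 1.0, -2.1]
0.21 0.038 15.62 [0.7, 0.3, -2.4]
0.24 -0.057 15.93 [0.8, 1.5, -1.4]
0.27 -0.034 16.23 [-0.1, 0.9, -1.4]
0.3 0.012 16.54 [0.3, 1.5, -1.2]
0.33 0.048 16.85 [0.8, 2.0, -3.0]
0.36 0.009 17.16 [-0.1, 2.5, -2.7]
0.39 0.049 17.47 [0.8, 1.7, -1.8]
0.42 0.037 17.77 [-0.3, 2.6, -1.7]
0.45 -0.021 18.08 [0.8, 3.1, -3.4]
0.48 0.056 18.39 [1.3, 2.7, -1.1]
0.51 -0.009 18.7 [0.9, 1.8, -2.3]
0.54 0.021 19.01 [1.3, 3.3, -2.3]
0.57 0.011 19.32 [0.6, 2.6, -1.5]
0.6 0.061 19.62 [1.4, 3.1, -2.2]
0.63 0.046 19.93 [1.0, 3.3, -1.8]
0.66 0.012 20.24 [1.9, 3.3, -2.1]
0.69 0.024 20.55 [1.5, 2.8, -2.6]
0.72 0.107 20.86 [0.5, 2.7, -2.1]
0.75 0.014 21.17 [0.7, 2.1, -2.6]
0.78 0.012 21.48 [0.4, 3.4, -2.5]
0.81 0.044 21.78 [-0.1, 3.4, -1.4]
0.84 0.075 22.09 [1.0, 4.5, -2.1]
0.87 0.041 22.4 [0.8, 2.9, -2.2]
0.9 0.021 22.71 [1.3, 3.4, -2.1]
0.93 0.047 23.02 [1.6, 4.5, -3.3]
0.96 0.063 23.32 [1.4, 3.0, -3.0]
0.99 0.055 23.63 [1.8, 3.2, -2.7]
1.02 0.055 23.94 [1.2, 3.5, -1.9]
1.05 0.017 24.25 [2.0, 4.8, -2.6]
1.08 0.018 24.56 [2.1, 4.2, -2.2]
1.11 0.036 24.87 [1.4, 3.3, -2.4]
1.14 0.057 25.18 [1.3, 3.2, -1.7]
1.17 0.057 25.48 [1.0, 3.9, -2.7]
1.2 0.002 25.79 [1.5, 3.2, -1.7]
1.23 -0.028 26.1 [1.9, 2.9, -2.0]
1.26 0.058 26.41 [1.8, 3.2, -1.8]
1.29 0.072 26.72 [1.4, 3.7, -2.1]
1.32 0.059 27.02 [1.7, 3.5, -1.8]
1.35 0.086 27.33 [1.4, 4.1, -2.0]
1.38 -0.014 27.64 [2.0, 3.4, -2.8]
1.41 0.077 27.95 [0.7, 3.8, -1.3]
1.44 0.081 28.26 [2.0, 4.2, -1.3]
1.47 0.12 28.57 [1.2, 3.7, -1.7]
1.5 0.111 28.88 [0.8, 3.8, -1.1]
1.53 0.149 29.18 [1.7, 4.4, -1.4]
1.56 0.133 29.49 [1.1, 4.7, -1.0]
1.59 0.18 29.8 [1.3, 5.3, -1.2]
```

The torque was flat, then rose from about 1.4 rad of turn. Single samples are noisy, so I'll average while holding still.

```bash
cat >> ins.py <<'E'
def avg(n=20):
    r=[]
    for _ in range(n): env.sleep(.02); r.append(env.read_state()["wrist_torque"][2])
    return round(np.mean(r),4),round(np.std(r)/n**.5,4)
E
python3 - <<'E'
from ins import *
print(avg(25),env.read_state()["t"],env.read_state()["finger_gap"])
E
```

```text
(np.float64(0.227), np.float64(0.0067)) 30.2167 0.023486128368090567
```

That gives 0.227 minus a baseline of about 0.03, so roughly 0.20 N m, which is firm. I'll stop here, ease back within the play, check the baseline and lift out.

```bash
python3 - <<'E'
from ins import *
from station import cams
import pickle
yaw,b=pickle.load(open("turn.pkl","rb"))
y=yaw+.10
env.line_to([*C,.1060],velocity=.1,orientation=down(y+np.pi))
print("base in play",avg(15),np.round(env.read_state()["ft_force"],1))
env.line_to([*C,.125],velocity=.05)
print("air",avg(12),np.round(env.read_state()["ft_force"],1),env.read_state()["t"])
pickle.dump(y,open("y.pkl","wb"))
s=cams.snapshot("wrist");pickle.dump(s,open("w6.pkl","wb"))
p=proj(s,[*C,.04]);x0,y0=int(p[0])-60,int(p[1])-45;print(x0,y0)
cv2.imwrite("pics/w6.png",cv2.resize(s["color"][y0:y0+90,x0:x0+120],None,fx=6,fy=6,interpolation=cv2.INTER_CUBIC)[:,:,::-1])
E
```

```text
base in play (np.float64(0.009), np.float64(0.0074)) [ 0.9  2.1 -2.1]
air (np.float64(-0.0092), np.float64(0.0087)) [-0.2 -0.2 -1.7] 31.45
260 150
```

View pics/w6.png

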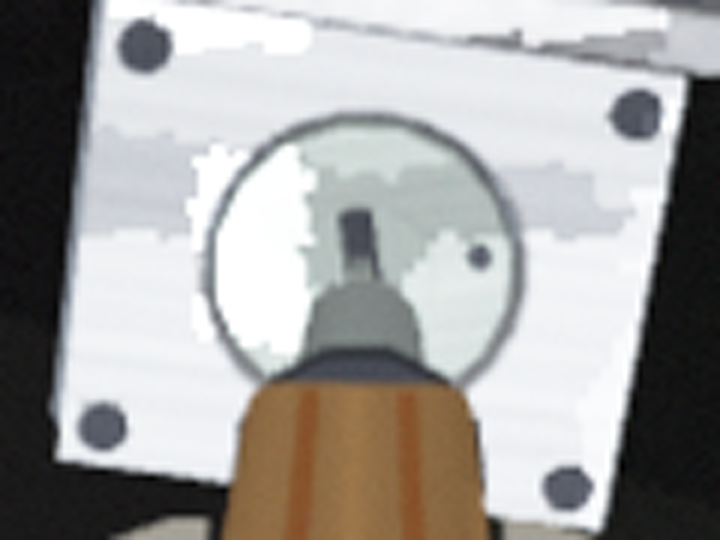

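The disc is turned: its dot is at (479,257), the slot points towards the panel, and the panel sits against the block side. The driver is free. Baseline in air is about 0, so the final torque was about 0.22 N m, inside the firm range. Now I'll put the driver back.

```bash
python3 - <<'E'
from ins import *
from station import cams,fingers
import pickle
p,_=pickle.load(open("grip.pkl","rb"));q=down(-.115+np.pi)
env.line_to([*C,.185],velocity=.15)
env.reach([p[0],p[1],.185],q)
env.line_to([p[0],p[1],.145],velocity=.1)
hit=env.line_to([p[0],p[1],.0785],velocity=.06,stop_force=6)
st=env.read_state();print(hit,np.round(st["position"],4),np.round(st["ft_force"],1),st["t"])
if st["position"][2]<.085:
    fingers.open_jaws()
    env.line_to([p[0],p[1],.17],velocity=.12)
    env.reach([.40,-.15,.20],q)
    s=cams.snapshot("wrist");t=cams.snapshot("top");u=cams.snapshot("side");pickle.dump((s,t,u),open("end.pkl","wb"))
    print(env.read_state()["t"])
    out=[]
    for c,P,r in((u,[p[0],p[1],.07],40),(u,[*C,.05],40)):
        a=proj(c,P);x,y=int(a[0])-r,int(a[1])-r;out.append(cv2.resize(c["color"][y:y+2*r,x:x+2*r],(400,400),interpolation=cv2.INTER_CUBIC))
    cv2.imwrite("pics/end.png",np.hstack(out)[:,:,::-1])
E
```

```text
True [ 0.4579 -0.2229  0.0799] [-0.4  0.3  4.7] 35.275
37.9917
```

View pics/end.png

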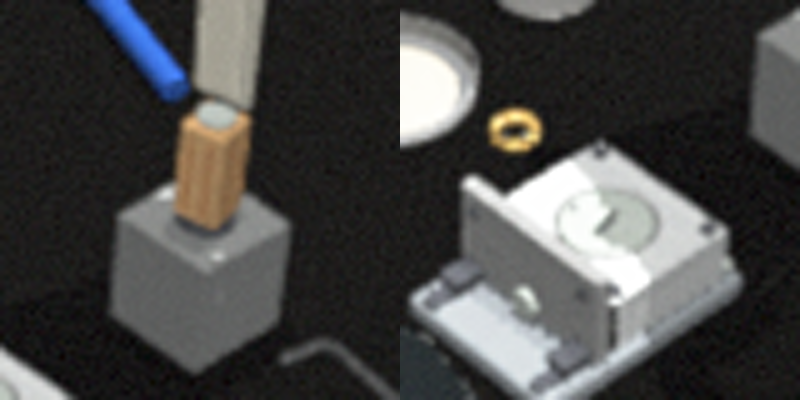

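The driver stands upright and fully down in its stand: its collar rests on the stand's mouth at (205,225), and it was released at the same height it was picked up from (0.0799). The panel is drawn in against the block at (540,270).

```bash
python3 -c "
from station import job_done
print(job_done())"
```

```text
the job is handed in; nothing more can be done
None
```

The job is handed in at about 38 s of robot time: the cam disc was turned clockwise until it went tight and stopped at about 0.22 N m (in the upper part of the 0.16–0.24 N m firm range), the panel is drawn in, and the driver is back upright and fully down in its stand.

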